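# Unpin the sample crate and take its lid off

### The job

The small aluminium sample crate on the worktop is held shut by a retaining pin through its hasp staple. Pull the pin out of the staple and lay it on the worktop outside the crate, then lift the lid off by its handle and lay it flat, handle up, in the middle of the dark rubber mat. Set both down, do not drop them.

Things in the scene. Friction and masses are not known exactly. Their poses are not given: they have to be found in the camera images.
- crate: Open aluminium crate 120 (x) x 110 (y) x 62 mm high, fixed, two dishes inside. Origin: centre of underside; z up; front faces -x. In front of the front wall a steel staple (inverted U in the xz plane, 6 mm bar) rises through a slot in the overhanging lid at x -79, y 0; its opening above the lid is 16 mm wide, 15 high, top at z 87. Lid top at z 66, its front edge at x -108, sides at y +-57.
- pin_grip (a point): Centre of the pin's upright black grip: 10 (x) x 30 (y) x 46 mm high, foot level with the pin's underside. The 8 mm thick steel shank runs along -y, tip 65 mm from here; 28 mm wide shoulder 22 mm from here. 45 g. Starts lying on the lid, axes parallel to the crate's, shank through the staple, grip 39 to 47 mm to the crate's +y of it; slides out easily towards the crate's +y, clear after 50 mm.
- lid_handle (a point): Centre of the bar of the lid's black bridge handle: bar along x, 72 x 14 (y) x 12 mm, 24 mm free below it. Axes start parallel to the crate's. 96 mm above the worktop when seated. The loose lid, 200 to 325 g, 170 (x) x 114 (y) mm, has its middle 5 mm to -x; its feet (low ribs) are 40 mm below this point. The staple stands 21 mm above the lid: lift it straight up 30 mm or more before moving aside.
- mat: Flat dark rubber mat 200 (x) x 165 (y) x 3 mm, fixed on the worktop to the left or right of the crate (in y), empty. Origin: centre of its underside; z up. With the lid standing on it the handle's bar centre is 43 mm above the worktop. The strip of worktop between mat and crate, at least 50 mm wide, is free.
There are look-alikes about, which are no part of the job. Leave any orange look-alike of the part that bears lid_handle alone.

How it is judged (in metres and radians):
On the way, in this order (a step that is already met when the one before it is completed fails the run):
1. the pin is drawn out of the staple while the lid still lies on the crate ((y of pin_grip in the frame of crate above 0.075 m or z of pin_grip in the frame of crate above 0.125 m) and z of lid_handle in the frame of crate below 0.104 m and horizontal distance between lid_handle and crate below 0.035 m), for 0.1 s.
2. the lid is lifted clear of the crate and the staple (z of lid_handle in the frame of crate above 0.122 m), for 0.1 s.
At the end, for the whole second after the job is handed in: The lid lies flat on the mat, handle up (within 10 degrees), the handle's middle within 50 mm of the mat's centre and no more than 52 mm above the worktop; the pin lies on the worktop outside the crate, the centre of its grip less than 35 mm above the worktop; both are at rest (horizontal distance between lid_handle and mat below 0.05 m and height (world z) of lid_handle between 0.034 and 0.052 m and angle between lid_handle's own z axis and vertical below 0.17 rad and linear speed of each of lid, pin below 0.02 m/s and height (world z) of pin_grip between 0 and 0.035 m and (x of pin_grip in the frame of crate above 0.06 m or x of pin_grip in the frame of crate below -0.06 m or y of pin_grip in the frame of crate above 0.055 m or y of pin_grip in the frame of crate below -0.055 m)); the robot touches nothing.
It fails at once if the lid is dropped (falls freely by more than about 30 mm) (linear speed of lid above 0.8 m/s and contact force between lid and the fingers below 0.2 N).
It fails at once if the pin is dropped (falls freely by more than about 30 mm) (linear speed of pin above 0.8 m/s and contact force between pin and the fingers below 0.2 N).
It also fails if it takes over 54 s, if anything falls off the work surface, if the arm or the gripper's body presses on something with over 40 N, if the wrist force passes 120 N, or if a joint passes its speed limit or range.

### The arm

A 6-joint arm with a two-finger parallel gripper is mounted at the origin on a cart in front of the work surface, level with it; the furniture and walls round the work are solid. World frame = base frame: x ahead of the robot, y to its left, z up, the work surface at z = 0. Lengths are in m, angles in degrees, forces in N, time in s.
With the tool pointing down it reaches from about 0.325 to 0.85 m from the base axis. Payload 15.5 kg.
Tool frame: the origin (TCP) lies midway between the tips of the shut fingers; the grasp point (between the pads) lies 19 mm behind it; y points along the fingers, x is the direction in which the jaws open and shut, and the axes are right-handed (so a half turn about y gives the same grasp; the last joint's range is limited). The gripper opens to 91 mm and grips with 3 to 60 N. Pads are 32 mm wide; open, the fingers measure 118 mm over their backs; the gripper's body (76 mm by 178 mm) begins 60 mm behind the grasp point.
Start: joints at [-50.392, 28.281, 77.091, -0, 74.628, -5.472], TCP at [0.443, -0.441, 0.214] pointing down, gripper open.
Joint ranges: [-166.48, 166.48], [-47.26, 123.95], [12.59, 153.08], [-70.14, 250.14], [6.76, 159.57], [-176.63, 176.63]. Speed limits (degrees/s): [108.29, 108.29, 147.25, 172.46, 172.46, 172.46].

### API

Orientations are given as a 3x3 rotation matrix whose columns are the frame's x, y, z axes.
In Python, from bench import ctrl gives the robot as it stands. The module is installed in compiled form; this text tells all that it offers. Calls block until the motion is done:
- ctrl.goto(position, orientation): joint-space move of the TCP to a pose.
- ctrl.move_l(position, vel=0.15, ori=None, contact_N=None): straight line of the TCP; ori=None keeps the orientation; vel is the mean speed in m/s. With contact_N (N) it stops when the force on the tool has changed by that much, and returns True; else False.
- ctrl.movej(angles): joint-space move.
- ctrl.command_gripper(opening): opening from 0.0 (shut) to 1.0 (fully open); the grip force is fixed at half the most; returns when the fingers have stopped.
- ctrl.sleep(seconds).
- ctrl.ik(position, orientation): joint angles nearest the present ones, or None.
- ctrl.read_camera(name): name is "scene" or "top" or "wrist"; returns the picture (480x640x3 uint8, blue, green, red); there is no depth.
- ctrl.camera_params(name): a dict with "fx", "fy", "cx", "cy" (pixels), "pose" (4x4, takes a point from camera to world coordinates); the wrist camera has in their place "T_tool_cam" (4x4, takes a point from camera to tool coordinates, whose origin is the TCP and whose axes are the tool frame's). Camera axes: x right, y up, looking along -z (the intrinsics and any distortion apply to the point x, -y, -z); pixel columns grow to the right and rows downward; lengths in m; the calibration is good to about 2 mm. A picture is of the moment at which its call begins: read the wrist's pose just before it. camera_params takes no time and is no camera call.
A pose or a line that the arm cannot do raises ctrl.MotionError and nothing moves.
- ctrl.sign_off(): hands the job in, once; it reports no verdict.
Readings, each from a call of its own:
- ctrl.current_t(): time.
- ctrl.current_q(): joint angles.
- ctrl.current_dq(): joint speeds.
- ctrl.current_effort(): joint torques, N m.
- ctrl.current_tool_pos(): TCP position.
- ctrl.current_eef_rot(): TCP orientation.
- ctrl.current_contact_force(): force on the tool from outside, world axes, zero at the start.
- ctrl.current_wrist_torque(): the same for the moment, N m.
- ctrl.current_grip_width(): opening from 0.0 (shut) to 1.0 (fully open).
Only numpy, scipy, OpenCV 4.12 (cv2) and the standard library are available. Lean on these libraries where they do the work, as an engineer would, in place of code of your own. Each camera call takes 0.05 s, during which the arm holds its last target.

## Working session

There is one attempt and no reset: what is moved stays moved. The work goes in short steps, each a Python script; the robot and the scene stay as the last script left them, time stands still between calls to the robot, and variables do not carry over. Pictures are saved under pics/ and viewed, and the job is handed in when it is done.

```bash
mkdir -p pics; ls; python3 - <<'E'
from bench import ctrl
import cv2
print(ctrl.current_t())
for n in ["scene","top","wrist"]:
    im=ctrl.read_camera(n); cv2.imwrite(f"pics/{n}0.png",im)
    print(n,ctrl.camera_params(n))
print(ctrl.current_t(),ctrl.current_tool_pos(),ctrl.current_eef_rot())
E
```

```text
pics
0.0
scene {'fx': 472.21734571728433, 'fy': 472.21734571728433, 'cx': 325.0023248491308, 'cy': 233.70776735227852, 'pose': array([[-0.82000811,  0.34000508, -0.46041638,  0.09207873],
       [-0.57220138, -0.46854943,  0.67308767,  0.66387318],
       [ 0.01312539,  0.81538824,  0.57876571,  0.58995577],
       [ 0.        ,  0.        ,  0.        ,  1.        ]])}
top {'fx': 558.307943163412, 'fy': 558.307943163412, 'cx': 321.3108609284777, 'cy': 235.8260162200744, 'pose': array([[-0.0291337 ,  0.99684528, -0.07382896,  0.41793909],
       [-0.99954828, -0.02959861, -0.0052105 ,  0.03139908],
       [-0.0073793 ,  0.0736438 ,  0.99725731,  1.33322984],
       [ 0.        ,  0.        ,  0.        ,  1.        ]])}
wrist {'fx': 373.3773077223265, 'fy': 373.3773077223265, 'cx': 319.9669472090588, 'cy': 241.17068888465462, 'T_tool_cam': array([[ 9.99999784e-01,  2.31333145e-04,  6.15506094e-04,
         1.14371651e-03],
       [ 5.35875905e-04,  2.55742002e-01, -9.66744921e-01,
        -1.70583631e-01],
       [-3.81050903e-04,  9.66745041e-01,  2.55741823e-01,
         7.21661803e-02],
       [ 0.00000000e+00,  0.00000000e+00,  0.00000000e+00,
         1.00000000e+00]])}
0.15 [ 0.44237254 -0.44109397  0.21345556] [[ 7.08103679e-01 -6.21029703e-04  7.06108203e-01]
 [-7.06107802e-01  7.59160877e-04  7.08103944e-01]
 [-9.75803305e-04 -9.99999519e-01  9.90506908e-05]]
```

View pics/scene0.png

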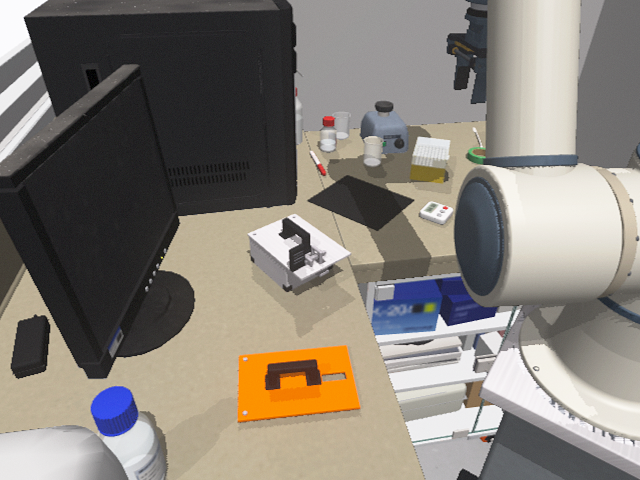

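View pics/top0.png

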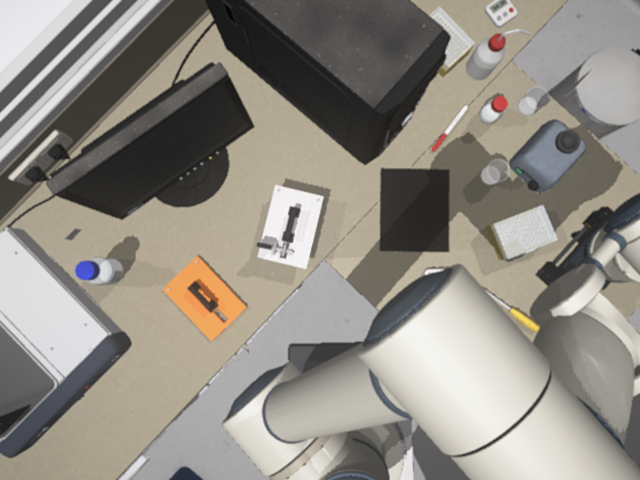

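View pics/wrist0.png

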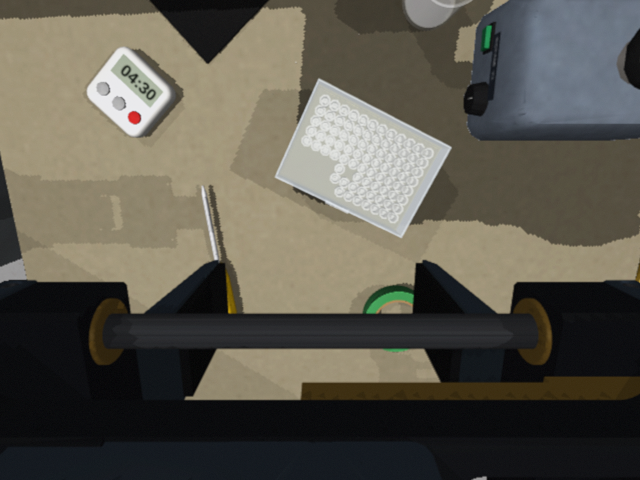

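```bash
cat > h.py <<'E'
import numpy as np, cv2
from bench import ctrl
def Rz(a):
    a=np.radians(a);c,s=np.cos(a),np.sin(a);return np.array([[c,-s,0],[s,c,0],[0,0,1.]])
def cam(n,P=None,R=None):
    p=ctrl.camera_params(n)
    if n=="wrist":
        T=np.eye(4);T[:3,:3]=R;T[:3,3]=P;return p,T@p["T_tool_cam"]
    return p,p["pose"]
def pix2w(n,u,v,z,P=None,R=None):
    p,T=cam(n,P,R)
    d=T[:3,:3]@np.array([(u-p["cx"])/p["fx"],-(v-p["cy"])/p["fy"],-1])
    o=T[:3,3];return o+d*(z-o[2])/d[2]
def w2pix(n,X,P=None,R=None):
    p,T=cam(n,P,R)
    c=T[:3,:3].T@(np.asarray(X,float)-T[:3,3])
    return np.array([p["cx"]+p["fx"]*c[0]/-c[2],p["cy"]-p["fy"]*c[1]/-c[2]])
def crop(im,x0,y0,x1,y1,f,out):
    cv2.imwrite(out,cv2.resize(im[y0:y1,x0:x1],None,fx=f,fy=f,interpolation=cv2.INTER_CUBIC))
def down(yaw):
    # tool y = down; jaw axis x at yaw deg in world
    a=np.radians(yaw);x=np.array([np.cos(a),np.sin(a),0]);y=np.array([0,0,-1.]);return np.stack([x,y,np.cross(x,y)],1)
E
python3 - <<'E'
from h import *
im=cv2.imread("pics/top0.png"); crop(im,240,170,340,280,5.4,"pics/topc.png")
im=cv2.imread("pics/scene0.png"); crop(im,235,195,365,305,5.4,"pics/scenec.png")
for c in [(381,169),(448,170),(449,251),(382,251)]: print(pix2w("top",*c,0.003).round(4))
E
```

```text
[ 0.6735 -0.1101  0.003 ]
[ 0.6661 -0.271   0.003 ]
[ 0.4712 -0.2644  0.003 ]
[ 0.4759 -0.1051  0.003 ]
```

View pics/topc.png

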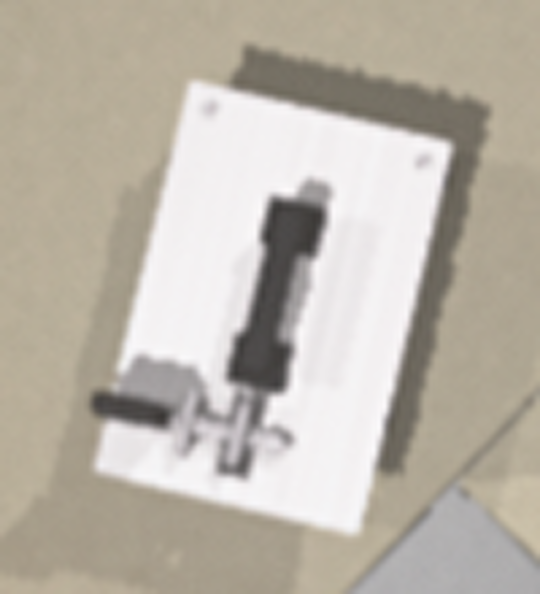

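View pics/scenec.png

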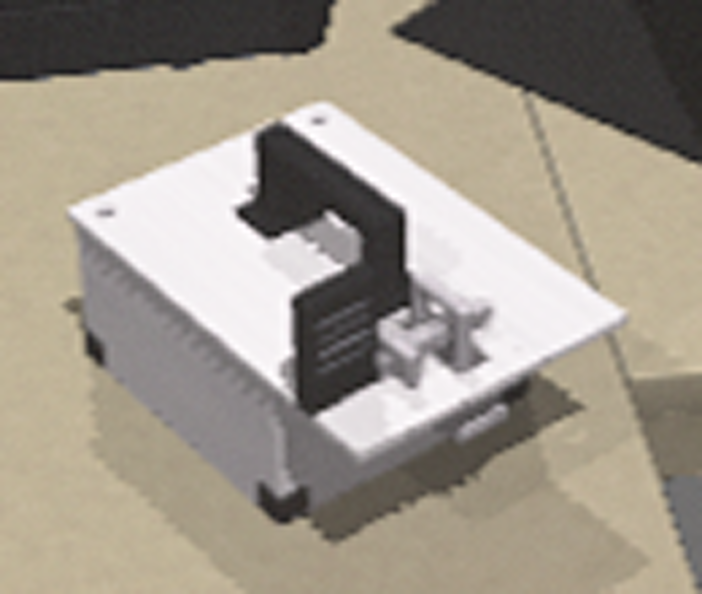

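```bash
python3 - <<'E'
from h import *
f=lambda x,y,z:pix2w("top",240+(x+.5)/5.4-.5,170+(y+.5)/5.4-.5,z)
C=np.array([f(*c,.066) for c in [(192,82),(455,145),(360,533),(95,470)]])
print(C.round(4),C.mean(0))
TL,TR,BR,BL=C
print(np.linalg.norm(TL-TR),np.linalg.norm(BL-BR),np.linalg.norm(TL-BL),np.linalg.norm(TR-BR))
ax=(TL+TR-BL-BR);yaw=np.degrees(np.arctan2(ax[1],ax[0]));
ay=(TL-TR+BL-BR);print(yaw,np.degrees(np.arctan2(-ay[0],ay[1])))
R=Rz(yaw);ctr=C.mean(0)-R@[-.023,0,0]
# lid spans x -108..62 -> middle at -23?
print("crate",ctr)
for nm,p,z in [("handle mid",(280,293),.102),("grip",(130,408),.112),("staple",(240,430),.087)]:
    X=f(*p,z);print(nm,X.round(4),(R.T@(X-ctr)).round(4))
m=np.mean([pix2w("top",*c,0.003) for c in [(381,169),(448,170),(449,251),(382,251)]],0);print(m)
E
```

```text
[[0.6322 0.1404 0.066 ]
 [0.6019 0.0296 0.066 ]
 [0.439  0.0743 0.066 ]
 [0.4687 0.185  0.066 ]] [0.53545221 0.10731716 0.066     ]
0.11490027196191174 0.11465720402098568 0.16947975750643096 0.16891250082999068
-15.302733193750983 -15.161513705506469
crate [0.55763674 0.10124702 0.066     ]
handle mid [0.5376 0.1032 0.102 ] [-0.0198 -0.0034  0.036 ]
grip [0.4916 0.1647 0.112 ] [-0.0804  0.0438  0.046 ]
staple [0.4827 0.1221 0.087 ] [-0.0778  0.0003  0.021 ]
[ 0.57167008 -0.18764308  0.003     ]
```

```bash
cat >> h.py <<'E'
CY=-15.25
RC=Rz(CY); C0=np.array([0.5576,0.1012,0.0])
def cw(x,y,z): return C0+RC@np.array([x,y,z])
E
python3 - <<'E'
from h import *
im=cv2.imread("pics/top0.png")
def poly(pts,c):
    q=np.array([w2pix("top",p) for p in pts]);cv2.polylines(im,[np.round(q*16).astype(int)],True,c,1,cv2.LINE_AA,4)
rect=lambda x,y,dx,dy,z:[cw(x-dx,y-dy,z),cw(x+dx,y-dy,z),cw(x+dx,y+dy,z),cw(x-dx,y+dy,z)]
poly(rect(-.023,0,.085,.057,.066),(0,0,255))
poly(rect(-.018,0,.036,.007,.102),(0,255,0))
poly(rect(-.079,.043,.005,.015,.112),(255,0,0))
gx,gy=-.079,.145
poly(rect(gx,gy,.005,.015,0),(255,0,0))
poly(rect(gx,gy-.04,.004,.025,0),(255,0,0))
poly(rect(gx,gy,.089,.038,.09),(255,0,255))
crop(im,130,90,350,300,3,"pics/ov.png")
print(cw(gx,gy,0),ctrl.current_q())
for yaw in (CY,CY+180):
    for p in [cw(-.079,.045,.2),cw(-.079,.045,.073),cw(gx,gy,.12),cw(gx,gy,.004)]:
        q=ctrl.ik(p,down(yaw));print(yaw,None if q is None else np.round(q,1))
for yaw in (CY+90,CY-90):
    for p in [cw(-.018,.0,.2),cw(-.018,.0,.077)]:
        q=ctrl.ik(p,down(yaw));print(yaw,None if q is None else np.round(q,1))
E
```

```text
[0.51952133 0.26187363 0.        ] [-5.03918858e+01  2.83087101e+01  7.71186274e+01  3.28876077e-04
  7.46288583e+01 -5.47283179e+00]
-15.25 [12.  20.8 92.8 -0.  66.4 27.2]
-15.25 [ 12.   30.9 100.5  -0.   48.5  27.2]
-15.25 [20.9 30.9 89.4 -0.  59.7 36.1]
-15.25 [20.9 40.5 94.1 -0.  45.4 36.1]
164.75 [  12.    20.8   92.8   -0.    66.4 -152.8]
164.75 [  12.    30.9  100.5   -0.    48.5 -152.8]
164.75 [  20.9   30.9   89.4   -0.    59.7 -143.9]
164.75 [  20.9   40.5   94.1   -0.    45.4 -143.9]
74.75 [  4.9  23.1  88.7  -0.   68.1 -69.9]
74.75 [  4.9  32.3  96.1  -0.   51.6 -69.9]
-105.25 [  4.9  23.1  88.7  -0.   68.1 110.1]
-105.25 [  4.9  32.3  96.1  -0.   51.6 110.1]
```

View pics/ov.png

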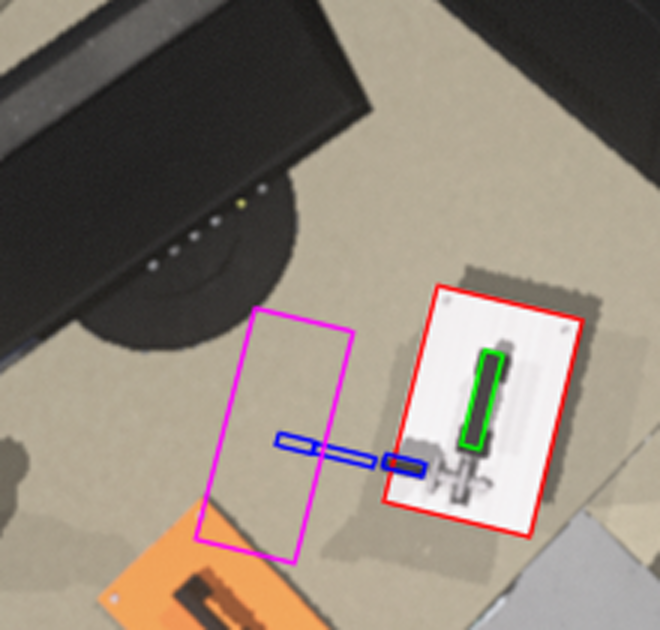

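```bash
python3 - <<'E'
from h import *
ctrl.goto(cw(-.079,.045,.20),down(CY))
P=ctrl.current_tool_pos();R=ctrl.current_eef_rot();im=ctrl.read_camera("wrist")
cv2.imwrite("pics/w1.png",im);np.savez("w1.npz",P=P,R=R)
print(ctrl.current_t(),P,R.round(3),ctrl.current_contact_force())
for X in [cw(-.079,.043,.112),cw(-.079,0,.087),cw(-.108,.057,.066),cw(.062,.057,.066),cw(-.108,-.057,.066),cw(-.018,0,.102)]: print(w2pix("wrist",X,P,R).round(1))
E
```

```text
2.3833 [0.49365526 0.16478727 0.20002937] [[ 0.965  0.     0.264]
 [-0.264 -0.     0.965]
 [ 0.    -1.    -0.   ]] [-0.76245252 -0.0775615   0.4697881 ]
[317.8 247.6]
[318.1 290.1]
[283.1 216.3]
[488.2 216. ]
[286.5 339.9]
[396.8 297.4]
```

View pics/w1.png

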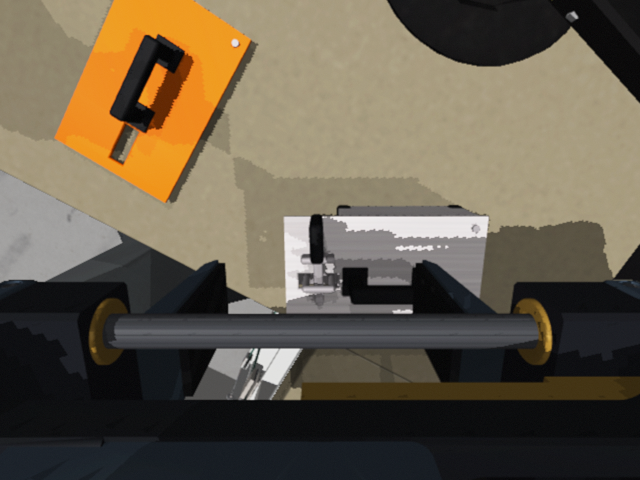

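```bash
python3 - <<'E'
from h import *
ctrl.command_gripper(0.6)
r=ctrl.move_l(cw(-.079,.048,.075),vel=0.1,contact_N=6);print(r,ctrl.current_tool_pos())
if not r:
    ctrl.command_gripper(0.0)
    print(ctrl.current_grip_width()*91,ctrl.current_contact_force())
P=ctrl.current_tool_pos();R=ctrl.current_eef_rot();im=ctrl.read_camera("scene");crop(im,200,170,380,320,4,"pics/s2.png")
cv2.imwrite("pics/w2.png",ctrl.read_camera("wrist"))
print(ctrl.current_t())
E
```

```text
False [0.49437703 0.16838661 0.07549473]
9.906517900475933 [-0.09150904 -0.06921056  0.36569901]
5.35
```

View pics/s2.png

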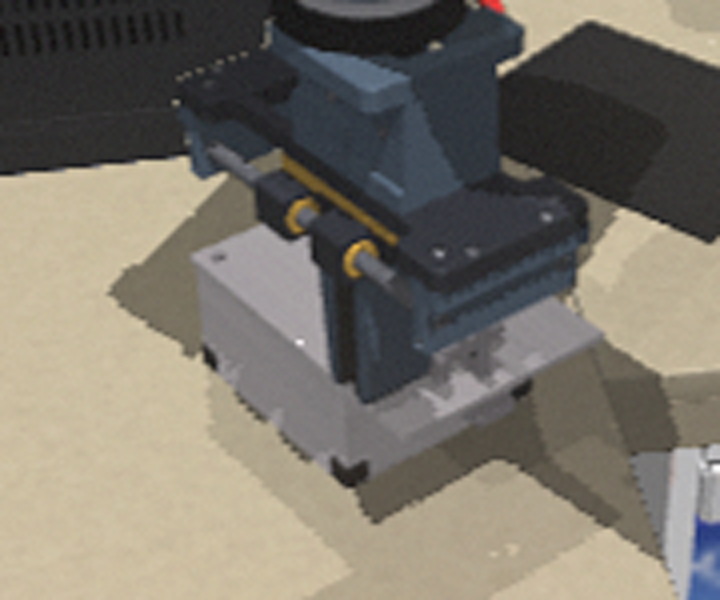

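View pics/w2.png

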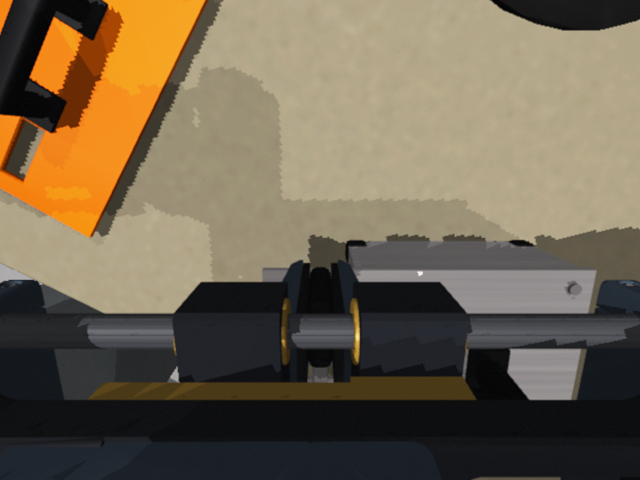

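```bash
python3 - <<'E'
from h import *
r=ctrl.move_l(cw(-.079,.048,.0775),vel=0.03);
r=ctrl.move_l(cw(-.079,.110,.0775),vel=0.08,contact_N=15);print(r,ctrl.current_contact_force(),ctrl.current_grip_width()*91)
cv2.imwrite("pics/s3.png",ctrl.read_camera("scene"))
if not r:
    ctrl.move_l(cw(-.065,.152,.0775),vel=0.12)
print(ctrl.current_tool_pos(),ctrl.current_t(),ctrl.current_contact_force(),ctrl.current_grip_width()*91)
crop(ctrl.read_camera("top"),150,130,350,280,4,"pics/t3.png")
crop(ctrl.read_camera("scene"),180,170,380,320,4,"pics/s3.png")
E
```

```text
False [ 0.3615404  -0.1592679  -0.56038374] 9.962276409714725
[0.53440016 0.26454231 0.0772868 ] 7.0917 [ 0.38421163 -0.73821151 -0.66677544] 9.917465302351383
```

View pics/t3.png

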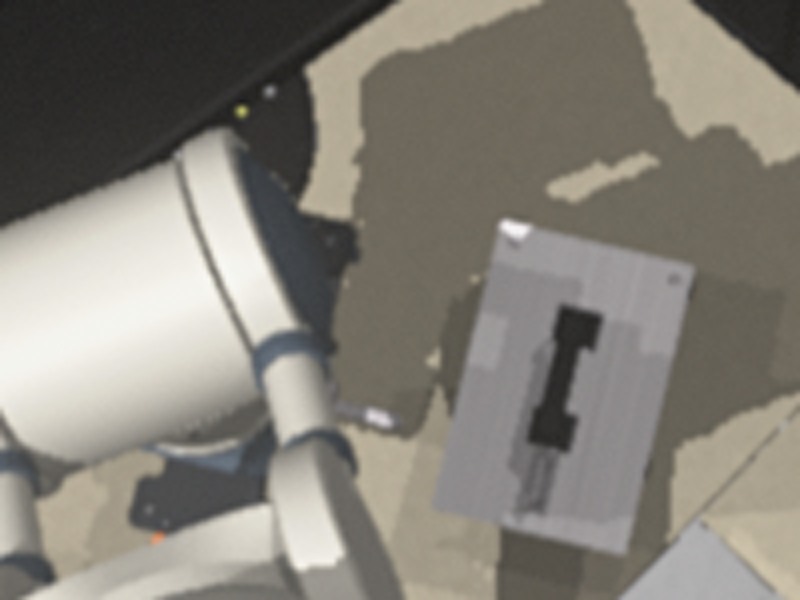

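View pics/s3.png

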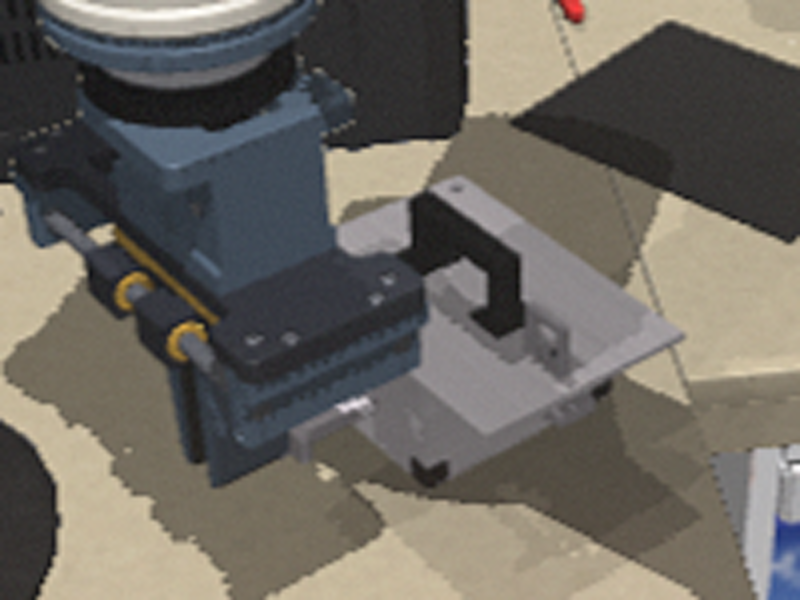

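```bash
python3 - <<'E'
from h import *
ctrl.move_l(cw(-.065,.152,.020),vel=0.1)
r=ctrl.move_l(cw(-.065,.152,.005),vel=0.02,contact_N=3);print(r,ctrl.current_tool_pos(),ctrl.current_contact_force())
ctrl.command_gripper(0.35)
ctrl.move_l(cw(-.065,.152,.09),vel=0.12)
print(ctrl.current_t())
ctrl.goto(cw(-.065,.10,.2),down(CY+40))
P=ctrl.current_tool_pos();R=ctrl.current_eef_rot();cv2.imwrite("pics/w4.png",ctrl.read_camera("wrist"))
crop(ctrl.read_camera("scene"),180,170,380,320,4,"pics/s4.png")
print(ctrl.current_t())
E
```

```text
True [0.53483377 0.26495785 0.00876619] [0.29895984 0.83984779 3.61794751]
9.8417
10.7333
```

View pics/w4.png

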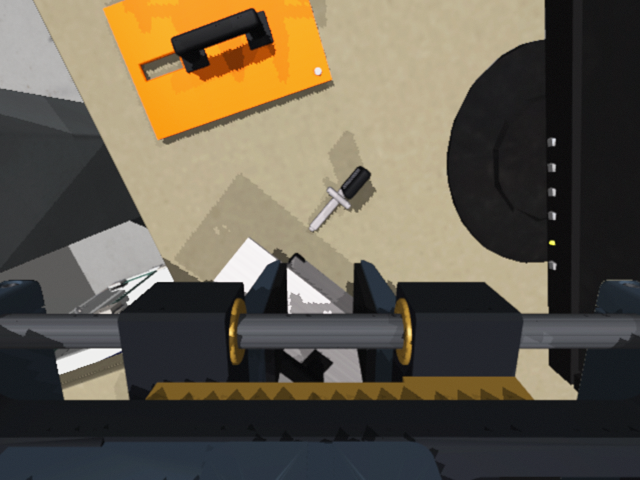

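View pics/s4.png

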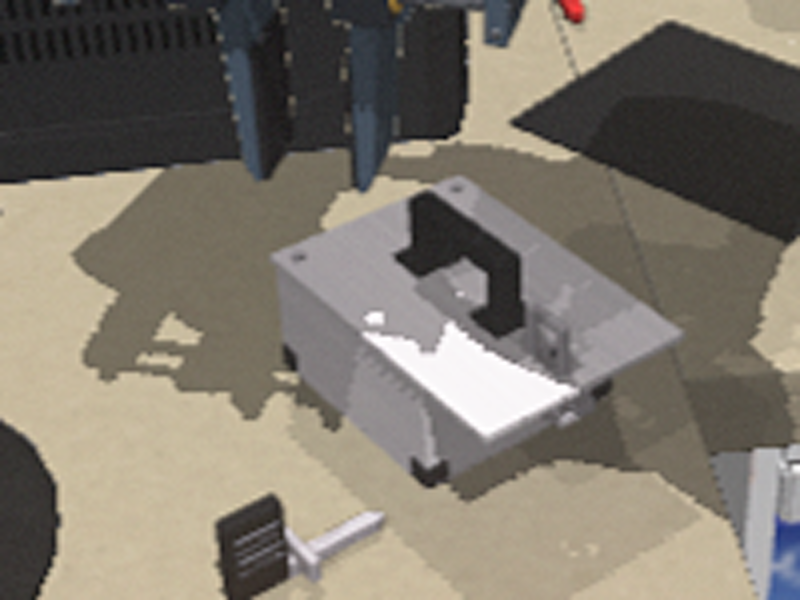

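```bash
python3 - <<'E'
from h import *
for c in [(.062,.057,.066),(-.108,-.057,.066),(-.108,.057,.066),(-.018,0,.102)]: print((4*(w2pix("scene",cw(*c))-[180,170])).round(0))
ctrl.goto(cw(-.021,0,.17),down(CY+90))
ctrl.command_gripper(0.6)
r=ctrl.move_l(cw(-.021,0,.077),vel=0.1,contact_N=6);print(r,ctrl.current_tool_pos(),ctrl.current_t())
if not r:
    ctrl.command_gripper(0.0)
    print(ctrl.current_grip_width()*91,ctrl.current_contact_force())
crop(ctrl.read_camera("scene"),180,170,380,320,4,"pics/s5.png")
print(ctrl.current_t())
E
```

```text
[267. 251.]
[682. 328.]
[483. 431.]
[461. 220.]
False [0.53770023 0.1067488  0.07747426] 13.4
14.079174768835403 [-0.05162869 -0.22932411  2.32405589]
14.15
```

View pics/s5.png

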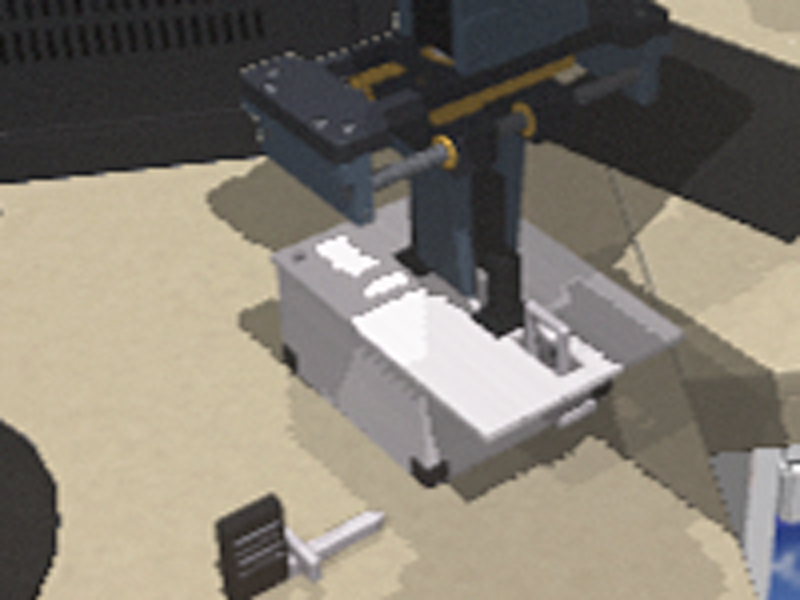

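```bash
python3 - <<'E'
from h import *
ctrl.move_l(cw(-.021,0,.15),vel=0.08)
print(ctrl.current_grip_width()*91,ctrl.current_contact_force(),ctrl.current_wrist_torque(),ctrl.current_t())
crop(ctrl.read_camera("scene"),180,120,380,270,4,"pics/s6.png")
cv2.imwrite("pics/w6.png",ctrl.read_camera("wrist"))
for yaw in (75,90): print(ctrl.ik([.571,-.188,.024],down(yaw)))
E
```

```text
13.599599725371858 [-0.04190602  0.35272916 -1.53582333] [ 0.09258965 -0.08855042 -0.02776678] 15.2167
[-2.39137826e+01  3.97517997e+01  9.06080059e+01 -2.54444375e-14
  4.96401943e+01 -9.89137826e+01]
[-2.39137826e+01  3.97517997e+01  9.06080059e+01 -2.54444375e-14
  4.96401943e+01 -1.13913783e+02]
```

View pics/s6.png

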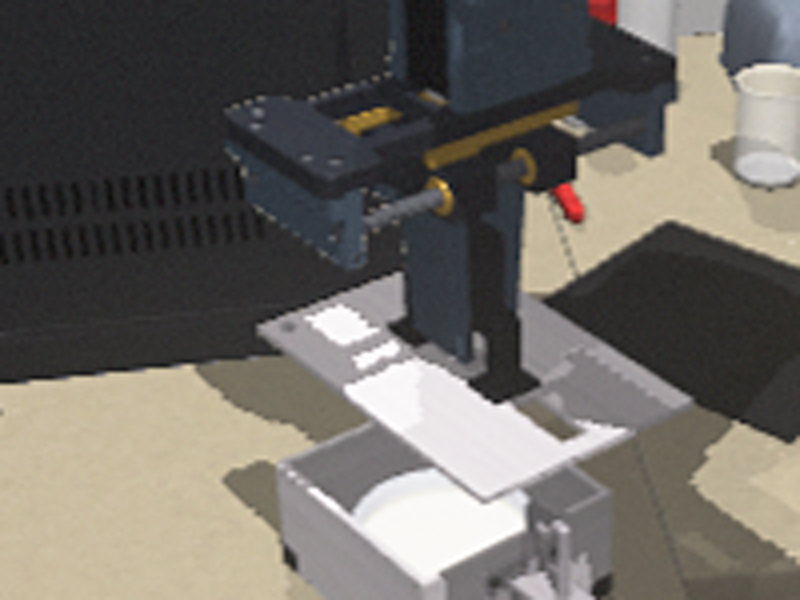

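View pics/w6.png

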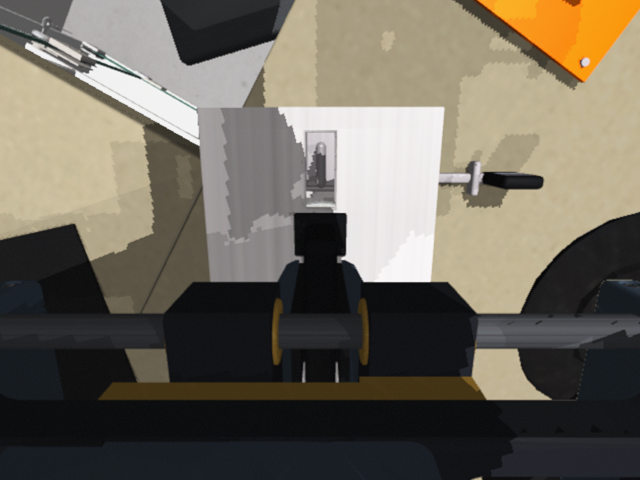

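```bash
python3 - <<'E'
from h import *
t=np.array([.5687,-.1876,0])
O=down(88)
ctrl.move_l(t+[0,0,.15],vel=0.15,ori=O)
ctrl.move_l(t+[0,0,.04],vel=0.08)
print(ctrl.current_grip_width()*91,ctrl.current_contact_force(),ctrl.current_t())
cv2.imwrite("pics/s7.png",ctrl.read_camera("scene"));cv2.imwrite("pics/w7.png",ctrl.read_camera("wrist"))
cv2.imwrite("pics/t7.png",ctrl.read_camera("top"))
E
```

```text
13.317992925650493 [ 0.32079731 -0.15915669 -2.41833787] 18.9667
```

View pics/s7.png

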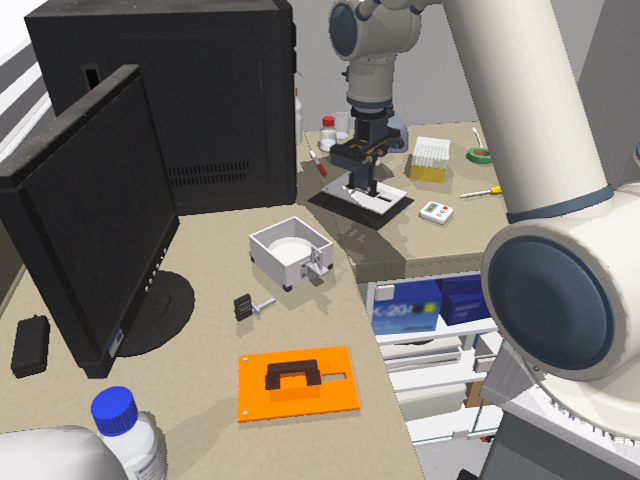

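View pics/w7.png

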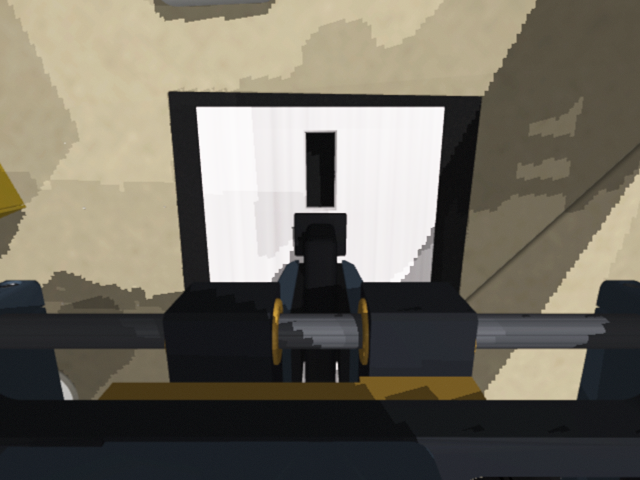

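```bash
python3 - <<'E'
from h import *
t=np.array([.5687,-.1876,0])
r=ctrl.move_l(t+[0,0,.018],vel=0.02,contact_N=3);print(r,ctrl.current_tool_pos(),ctrl.current_contact_force())
print(ctrl.current_grip_width()*91,ctrl.current_t())
if r or ctrl.current_tool_pos()[2]<.026:
    ctrl.command_gripper(0.4)
    ctrl.move_l(t+[0,0,.13],vel=0.08)
    ctrl.goto([.40,-.30,.22],down(60))
    crop(ctrl.read_camera("scene"),220,120,460,310,3.3,"pics/s8.png");cv2.imwrite("pics/t8.png",ctrl.read_camera("top"));cv2.imwrite("pics/w8.png",ctrl.read_camera("wrist"))
    print(ctrl.current_contact_force(),ctrl.current_t())
E
```

```text
True [ 0.56862071 -0.18756911  0.02385853] [-0.21122179 -0.66099685  4.52526463]
13.558341673269657 19.8917
[-0.42209982  0.10978784  0.24453843] 22.9583
```

View pics/s8.png

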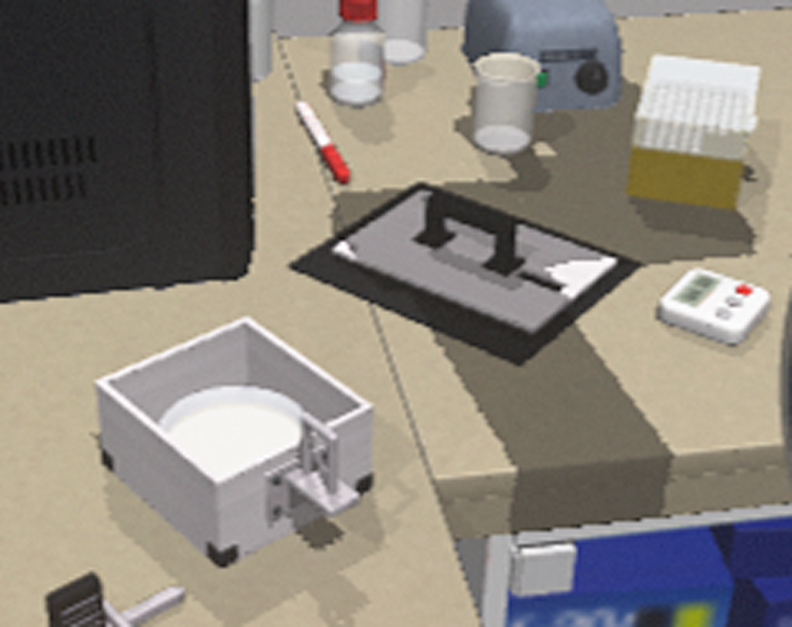

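View pics/t8.png

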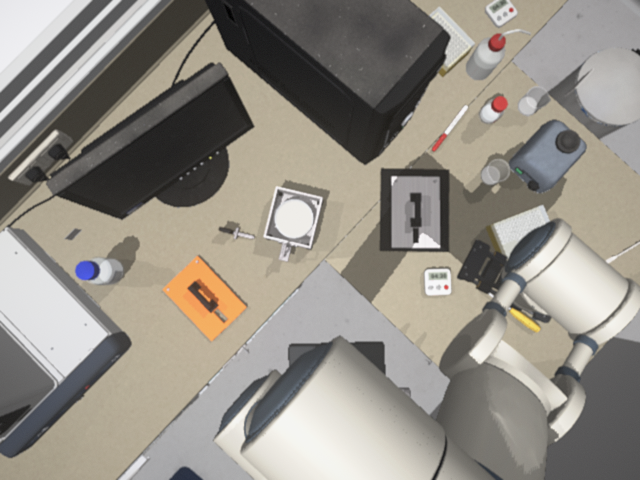

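```bash
python3 - <<'E'
from h import *
X=pix2w("top",415,209,.049);print(X,np.linalg.norm(X[:2]-[.5717,-.1876]))
Y=pix2w("top",228,230,.046);print(Y,RC.T@(Y-C0))
print(ctrl.current_contact_force(),ctrl.current_t())
ctrl.sign_off()
E
```

```text
[ 0.56874548 -0.18021104  0.049     ] 0.007957754219636655
[0.53317845 0.25380332 0.046     ] [-0.06370104  0.14080611  0.046     ]
[-0.42209982  0.10978784  0.24453843] 22.9583
the job is handed in; nothing more can be done
```

I drew the pin straight out of the staple and stood it on the worktop on the crate's +y side. I then lifted the lid vertically by its handle and set it down in the middle of the rubber mat, handle up. I handed the job in at about 23 s of the 54 s allowed, and it reports no verdict.

- **Lid:** in the last pictures it lies flat on the mat, with the handle about 8 mm from the mat's centre (limit 50 mm). I released it when it touched down, with the TCP at 24 mm, which puts the handle near 43 mm above the worktop.
- **Pin:** it stands upright outside the crate, about 141 mm to its +y side. Its grip centre should be about 23 mm above the worktop, a figure worked out from its size rather than measured.
- **Robot:** the gripper was well clear of everything, and the force on the tool was under 0.5 N.

One reading drifted: the grip width on the handle went from 14.1 to 13.3 mm while I carried the lid. I saw no slip in the wrist pictures. No other check failed or disagreed; I did not measure the speed of the lid or pin, or the lid's tilt.

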